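Sort the tins of baking beads by weight and shut them away

ROBOT

A 6-joint arm with a two-finger parallel gripper is mounted at the origin on a cart in front of the work surface, level with it; the furniture and walls round the work are solid. World frame = base frame: x ahead of the robot, y to its left, z up, the work surface at z = 0. Lengths are in m, angles in rad, forces in N, time in s.
With the tool pointing down it reaches from about 0.425 to 0.95 m from the base axis. Payload 3.5 kg.
Tool frame: the origin (TCP) lies at the very end of the fingers, on their centre line; the grasp point (between the pads) lies 19 mm behind it; z points along the fingers, y is the line along which they close (so a half turn about z gives the same grasp; the last joint's range is limited). The gripper opens to 85 mm and grips with 20 to 120 N. Pads are 22 mm wide; open, the fingers measure 114 mm over their backs; the gripper's body (76 mm by 85 mm) begins 54 mm behind the grasp point. The pads swing forward as they close: fully open they stand 13 mm farther back than shut.
Start: joints at [-1.291, 0.286, 1.577, -0, 1.279, -0.15], TCP at [0.281, -0.614, 0.231] pointing down, gripper open.
Joint ranges: [-2.77, 2.77], [-0.9, 2.22], [0.21, 2.48], [-1.53, 4.67], [0.24, 2.81], [-2.84, 2.84]. Speed limits (rad/s): [2.79, 2.79, 3.14, 3.14, 3.14, 3.14].

INTERFACE

Orientations are given as a unit quaternion [x, y, z, w].
In Python, from plant import ctrl gives the robot as it stands.
- The arm moves only by the tool carry_out, never from a script. Its argument "deltas" is one flat list of numbers, 6 for each row, row after row: the shift along the tool's x, y, z in m, then the turn, a rotation vector about the tool's x, y, z in rad. A call has 1 to 5 rows; each row is the pose to reach, as a shift and turn from the pose commanded when the call began, along the tool's axes at that moment; what a row does not reach only later rows make up. A row lasts 1/8 s, in which the tool goes at most 62.5 mm and 10.7 degrees, less where a joint would pass 70% of its speed; a pose out of reach is approached as far as the arm can. A call with a gripper value outside its range is refused whole. "grip" is the opening in per cent of the stroke, from 0 (shut) to 100 (fully open), set as the call begins (left out, the last holds). The fingers move at their own pace and stop on an object; "grip_force" is the grip in N (left out, the last holds). Time passes only in rows, so rows that repeat a pose let the fingers close. It gives the time, the measured TCP pose, the force, the opening and the grip force at its end, in the units of the state.
- ctrl.get_state(): the state, without advancing time (a new reading comes with each control period).
- ctrl.read_camera(name): name is "scene" or "top" or "wrist"; returns (picture, depth): 480x640x3 uint8, red, green, blue; 480x640 float32, m along the optical axis (not along the pixel's ray), 0 where there is no reading.
- ctrl.camera_model(name): a dict with "intrinsics" (3x3 intrinsics, pixels), "extrinsics" (4x4, takes a point from world to camera coordinates); the wrist camera has in their place "hand_eye" (4x4, takes a point from camera to tool coordinates, whose origin is the TCP and whose axes are the flange's). Camera axes: x right, y down, z forward; pixel columns grow to the right and rows downward; lengths in m; the calibration is good to about 2 mm. A picture is of the moment at which its call begins: read the wrist's pose just before it. camera_model takes no time and is no camera call.
- ctrl.sign_off(): hands the job in; it is judged then, once.
Trained networks look in the newest picture that a camera, given by its name, has taken for a name from the list of things; names that differ only in an ending like _2 or _b are one class to them, and where a whole thing is asked for, a point or a joint stands for the part that bears it (a point fixed in the world has none). Each returns a list of dicts, best first, with "score" (0 to 1); they miss things now and then, are a little off and sometimes report something else, mostly with a low value. They report only what shows in the picture. A call takes as long as a camera call. They do not tell look-alikes from the thing itself.
- ctrl.find_in(camera, query): "uv" ([column, row] in pixels, amid what is visible of it).
The state is a dict: "time": time; "qpos": joint angles; "dq": joint speeds; "joint_efforts": joint torques, N m; "eef_pos": TCP position; "tcp_rot": TCP orientation; "contact_force": force on the tool from outside, world axes, zero at the start; "wrist_torque": the same for the moment, N m; "opening": opening from 0.0 (shut) to 1.0 (fully open); "finger_force": force on a finger pad.
Only numpy, scipy, OpenCV 4.12 (cv2) and the standard library are available. Lean on these libraries where they do the work, as an engineer would, in place of code of your own. Each camera call takes 0.05 s, during which the arm holds its last target. There are 200 camera calls.

TASK

Some of these look-alike tins of ceramic baking beads are full and some are empty, and only their weight tells. Slide the storage box fully open by its red latch (press it down while you slide), stand every full tin in the box and every empty one on the dark steel tray, then slide the cover fully shut until its latch springs up. Leave the timer and the scissors alone.

Things in the scene. Friction and masses are not known exactly. Their poses are not given: they have to be found in the camera images.
- box: Wooden storage box, fixed; outside 142 (its x) x 256 (its y) mm, inside 122 x 236, inner floor 6 mm above the table. Origin: centre of the underside, z up; the cover opens to its +y. Cover's underside at 96 mm, top 101. Aluminium rails on the two long sides, top at 116 mm, with lips reaching 8 mm inward over the box (106 mm clear between them).
- box_in (a point): Point on the box's inner floor, in the middle of what lies open when the cover is fully back: open 96 mm to either side along the box's y, 61 mm along its x (room for three tins in a row along y, 58 mm apart). The last 44 mm at the +y end stay under the cover. Axes as the box's.
- cover (a joint): How far the wooden cover has been slid open along the box's +y: 0 shut, 0.196 m fully open (stops at both ends). Friction about 2 to 4 N. It can slide only while the latch is pressed down.
- latch (a joint): Latch on the cover: 0 up (spring), 0.007 m fully down; 3 N to start, 6 N at the bottom. The ends of its steel cross rod stand in notches of the rail lips when the cover is fully shut, and again fully open (within 3 mm). Press at least 5.5 mm to free the cover and slide while pressed; let go between the notches, the rod rubs under the lips and springs up on reaching a notch.
- latch_grip (a point): Middle of the red grip bar on the latch, near the cover's -y end; it moves with cover and latch. The bar is 14 mm thick (box's y), 44 mm long (box's x) and stands 24 mm above a black deck plate of 60 x 30 mm. This point is 12 mm above the deck and 12 mm below the bar's top; with the latch up, 125 mm above the table. Axes as the box's.
- tray: Shallow dark steel tray for the empties, fixed, 190 (its x) by 112 (its y) mm, floor 4 mm above the table, rim 11 mm above the table. Origin: centre of its underside; z up.
- tin_1_mid (a point): Centre (half-way up, 42 mm above its foot) of a closed round tin, 52 mm in diameter and 84 mm tall, steel with a blue band and a black lid (flush, straight sides). All tins look alike; a full one weighs 300 to 380 g, an empty one 65 to 85 g. z up while it stands. It may be absent.
- tin_2_mid (a point): Centre (half-way up, 42 mm above its foot) of a closed round tin, 52 mm in diameter and 84 mm tall, steel with a blue band and a black lid (flush, straight sides). All tins look alike; a full one weighs 300 to 380 g, an empty one 65 to 85 g. z up while it stands. It may be absent.
- tin_3_mid (a point): Centre (half-way up, 42 mm above its foot) of a closed round tin, 52 mm in diameter and 84 mm tall, steel with a blue band and a black lid (flush, straight sides). All tins look alike; a full one weighs 300 to 380 g, an empty one 65 to 85 g. z up while it stands. It may be absent.
- tin_4_mid (a point): Centre (half-way up, 42 mm above its foot) of a closed round tin, 52 mm in diameter and 84 mm tall, steel with a blue band and a black lid (flush, straight sides). All tins look alike; a full one weighs 300 to 380 g, an empty one 65 to 85 g. z up while it stands. It may be absent.
- tin_5_mid (a point): Centre (half-way up, 42 mm above its foot) of a closed round tin, 52 mm in diameter and 84 mm tall, steel with a blue band and a black lid (flush, straight sides). All tins look alike; a full one weighs 300 to 380 g, an empty one 65 to 85 g. z up while it stands. It may be absent.
- timer: White kitchen timer, bystander, 61 mm tall; origin: centre of its underside.
- shears: Scissors with blue handles lying flat, bystander, 175 x 109 x 8 mm; origin: centre of the underside.
Things that resemble listed ones, but are neither listed nor needed, are in the scene too. What is shaped like the part that bears tin_2_mid but green or purple is not meant.

How it is judged:
By the outcome, as a careful person would: the job done as asked, in the order asked, and still so for the second after the job is handed in, with the robot touching nothing.
Of tin_1, tin_2, tin_3, tin_4, tin_5 only 3 to 5 are there at a start; the rules pass over those that are not, and their reading is None.
At some moment in a run one of tin_1, tin_2, tin_3, tin_4, tin_5 may be knocked a few centimetres aside while the robot is not near it.
It also fails if it takes over 210 s, if anything falls off the work surface, if the arm or the gripper's body presses on something with over 40 N, if the wrist force passes 120 N, or if a joint passes its speed limit or range.

## Working session

There is one attempt and no reset: what is moved stays moved. The work goes in short steps, Python scripts to look and compute and a tool call to move; the robot and the scene stay as the last step left them, time stands still between calls to the robot, and variables do not carry over. Pictures are saved under pics/ and viewed, at most 14 in all, crops included, and the job is handed in when it is done.

Besides the shell and the picture viewer there is one more tool, called after "Call:" as name(argument=value, ...) on one line, values as JSON. carry_out: Moves the arm, as the interface text tells. Its arguments: {"type":"object","properties":{"deltas":{"type":"array"},"grip":{"type":"number"},"grip_force":{"type":"number"}},"required":["deltas"]}

```bash
ls; mkdir -p pics; cat > h.py <<'E'
import numpy as np, cv2
from plant import ctrl
from scipy.spatial.transform import Rotation as R
def snap(cam,fn=None):
    s=ctrl.get_state(); im,d=ctrl.read_camera(cam)
    if fn: cv2.imwrite('pics/'+fn,im[:,:,::-1])
    return s,im,d
def cam2world(cam,s=None):
    m=ctrl.camera_model(cam)
    if cam!='wrist': return m['intrinsics'],np.linalg.inv(m['extrinsics'])
    T=np.eye(4);T[:3,:3]=R.from_quat(s['tcp_rot']).as_matrix();T[:3,3]=s['eef_pos']
    return m['intrinsics'],T@m['hand_eye']
def cloud(cam,s,d):
    K,T=cam2world(cam,s); v,u=np.mgrid[:480,:640]
    P=np.stack([(u-K[0,2])/K[0,0]*d,(v-K[1,2])/K[1,1]*d,d],-1)
    return P@T[:3,:3].T+T[:3,3]
def ray(cam,s,uv,z):
    K,T=cam2world(cam,s); r=T[:3,:3]@np.array([(uv[0]-K[0,2])/K[0,0],(uv[1]-K[1,2])/K[1,1],1])
    return T[:3,3]+r*(z-T[2,3])/r[2]
E
python3 - <<'E'
from h import *
np.set_printoptions(precision=3,suppress=True)
for c in ['top','scene']:
    s,im,d=snap(c,c+'0.png'); P=cloud(c,s,d)
    for q in ['tin_1_mid','latch_grip','box','cover','tray','timer','shears']:
        for f in ctrl.find_in(c,q)[:9]:
            u,v=map(int,f['uv']); print(c,q,round(f['score'],2),f['uv'],P[v,u])
print(s)
E
```

```text
pics
top tin_1_mid 0.78 [363.6, 310.5] [0.406 0.171 0.082]
top latch_grip 0.95 [393.6, 215.5] [0.597 0.116 0.137]
top box 0.61 [347.1, 208.0] [0.615 0.205 0.094]
top cover 0.76 [342.8, 208.4] [0.614 0.215 0.101]
top tray 0.73 [442.6, 215.1] [ 0.61  -0.008  0.004]
top timer 0.57 [434.5, 138.1] [0.771 0.017 0.049]
top shears 0.73 [207.5, 331.9] [0.355 0.503 0.005]
top shears 0.32 [368.2, 309.9] [0.409 0.16  0.083]
scene tin_1_mid 0.95 [406.8, 289.3] [0.383 0.173 0.052]
scene tin_1_mid 0.3 [256.5, 380.7] [0.34  0.497 0.   ]
scene latch_grip 0.66 [366.5, 216.4] [0.596 0.115 0.119]
scene latch_grip 0.42 [257.1, 379.7] [ 0.342  0.494 -0.001]
scene box 0.61 [323.1, 250.9] [0.543 0.255 0.09 ]
scene cover 0.85 [325.0, 226.4] [0.631 0.197 0.1  ]
scene tray 0.55 [407.0, 251.8] [ 0.61  -0.016  0.003]
scene tray 0.44 [323.5, 224.8] [0.644 0.194 0.1  ]
scene shears 0.66 [257.0, 379.3] [ 0.342  0.494 -0.001]
{'time': 0.4, 'qpos': array([-1.291,  0.286,  1.577,  0.   ,  1.279, -0.15 ]), 'dq': array([ 0.001, -0.002, -0.003, -0.001, -0.   ,  0.001]), 'joint_efforts': array([  0.001, -40.529, -29.235,  -0.   ,   0.002,  -0.   ]), 'eef_pos': array([ 0.281, -0.613,  0.231]), 'tcp_rot': array([ 0.977,  0.213, -0.   , -0.   ]), 'contact_force': array([-0.428,  0.554,  0.914]), 'wrist_torque': array([-0.071, -0.007,  0.03 ]), 'finger_force': 0.0, 'opening': 1.0011253695185431}
```

View pics/top0.png

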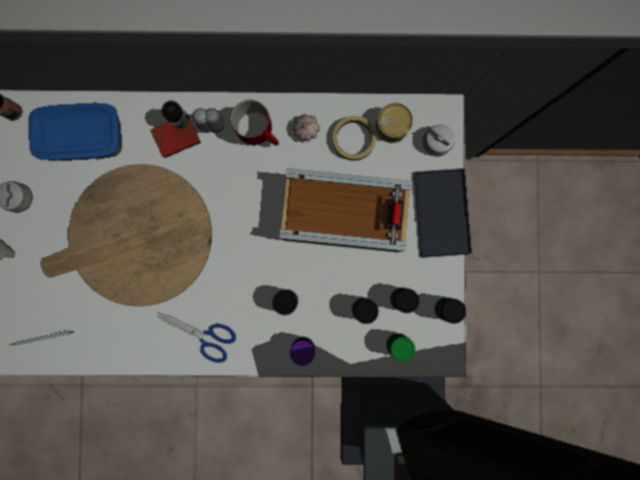

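View pics/scene0.png

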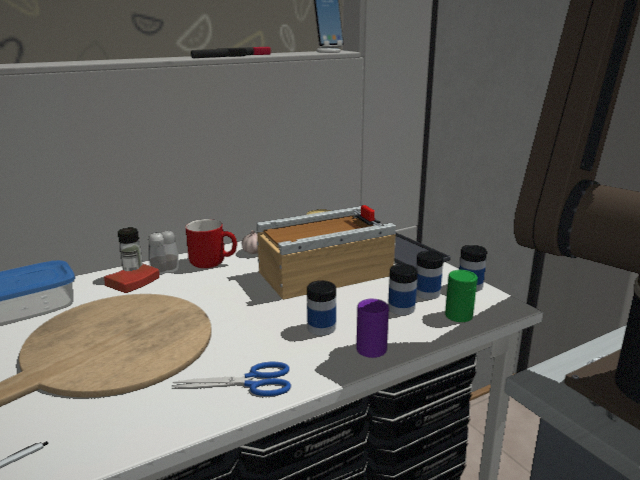

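The top view shows four black-lidded tins at (285,301), (365,310), (405,299) and (450,309). The green (402,348) and purple (302,351) cans are decoys. The red latch is at (397,213) and the tray at (443,213).

```bash
python3 - <<'E'
from h import *
np.set_printoptions(precision=4,suppress=True)
s,im,d=snap('top'); P=cloud('top',s,d); ii=im.astype(int)
for uv in [(285,301),(365,310),(405,299),(450,309),(402,348),(302,351)]:
    v,u=np.mgrid[uv[1]-18:uv[1]+19,uv[0]-18:uv[0]+19]
    Q=P[v,u].reshape(-1,3); c0=P[uv[1],uv[0]]
    m=(abs(Q[:,2]-.084)<.008)&(np.linalg.norm(Q[:,:2]-c0[:2],axis=1)<.04); Q=Q[m]
    print(uv,Q.mean(0),(Q[:,:2].max(0)+Q[:,:2].min(0))/2,np.ptp(Q[:,:2],axis=0),m.sum())
v,u=np.mgrid[160:260,260:420]; Q=P[v,u].reshape(-1,3)
q=Q[(abs(Q[:,2]-.116)<.005)]
r=cv2.minAreaRect(q[:,:2].astype(np.float32)*1000); print('rails',r)
q=Q[(abs(Q[:,2]-.1)<.03)&(Q[:,2]>.085)]; print('box',cv2.minAreaRect(q[:,:2].astype(np.float32)*1000))
c=ii[160:260,260:420].reshape(-1,3); red=(c[:,0]>120)&(c[:,1]<60)&(c[:,2]<60)&(Q[:,2]>.125)
print('latch',Q[red].mean(0),cv2.minAreaRect(Q[red][:,:2].astype(np.float32)*1000))
v,u=np.mgrid[165:262,412:474]; Q=P[v,u].reshape(-1,3); dk=(im[165:262,412:474].reshape(-1,3).max(1)<80)&(abs(Q[:,2]-.006)<.01)
print('tray',cv2.minAreaRect(Q[dk][:,:2].astype(np.float32)*1000))
E
```

```text
(285, 301) [0.4215 0.3325 0.0821] [0.4218 0.3328] [0.0493 0.0498] 494
(365, 310) [0.4045 0.1653 0.082 ] [0.4043 0.1653] [0.0493 0.0514] 491
(405, 299) [0.427  0.0821 0.0819] [0.4272 0.0823] [0.0495 0.0497] 493
(450, 309) [ 0.406  -0.0147  0.0816] [ 0.4053 -0.0148] [0.0495 0.0513] 497
(402, 348) [0.328  0.0903 0.0817] [0.3281 0.0902] [0.0513 0.0502] 498
(302, 351) [0.3196 0.2955 0.0822] [0.3194 0.2959] [0.0511 0.0509] 504
rails ((611.1311645507812, 209.04074096679688), (256.15936279296875, 142.36627197265625), 84.6124496459961)
box ((611.1333618164062, 209.08018493652344), (256.2988586425781, 144.35450744628906), 84.62223052978516)
latch [0.5989 0.1099 0.1514] ((541.3660888671875, 175.72183227539062), (28.312910079956055, 208.49281311035156), 40.975399017333984)
tray ((615.3543701171875, -7.018028259277344), (189.3874053955078, 117.61724090576172), 4.740610599517822)
```

Call:
carry_out(deltas=[0.06,-0.053,0.002,0,0,-0.1,0.12,-0.106,0.004,0,0,-0.2,0.18,-0.159,0.006,0,0,-0.3,0.22,-0.195,0.007,0,0,-0.4,0.24,-0.212,0.008,0,0,-0.5], grip=75, grip_force=50)

```text
time: 1.48
eef_pos: [0.4085, -0.3262, 0.2239]
tcp_rot: [0.893, 0.45, 0.0, 0.0]
contact_force: [0.4, -0.1, -0.5]
opening: 0.748
finger_force: 0.0
```

```bash
cat >> h.py <<'E'
A=84.6
BC=np.array([.611,.209]); by=np.array([np.cos(np.radians(A)),np.sin(np.radians(A))]); bx=np.array([by[1],-by[0]])
def delta(x,y,z,a=A):
    s=ctrl.get_state(); r=R.from_quat(s['tcp_rot']); a=np.radians(a)
    t=R.from_matrix(np.array([[np.cos(a),np.sin(a),0],[np.sin(a),-np.cos(a),0],[0,0,-1]]).T)
    return np.round(r.inv().apply(np.array([x,y,z])-s['eef_pos']),4),np.round((r.inv()*t).as_rotvec(),3),np.round(s['eef_pos'],4)
def box(x,y,z): return (*(BC+bx*x+by*y),z)
E
python3 - <<'E'
from h import *
print(box(0,-.1,.2),delta(*box(0,-.1,.2)),ctrl.get_state()['qpos'])
E
```

```text
(np.float64(0.6015891686681485), np.float64(0.10944380353969199), 0.2) (array([ 0.465 , -0.1044,  0.0237]), array([ 0.001,  0.   , -0.544]), array([ 0.4085, -0.3262,  0.2239])) [-8.68226558e-01 -4.62021623e-02  1.95574722e+00  1.86531370e-04
  1.23102522e+00 -2.30129512e-01]
```

Call:
carry_out(deltas=[0.058,-0.013,0,0,0,-0.1,0.116,-0.026,0,0,0,-0.2,0.174,-0.039,0,0,0,-0.3,0.232,-0.052,0,0,0,-0.4,0.29,-0.065,0,0,0,-0.544])

```text
time: 2.1
eef_pos: [0.5299, -0.0549, 0.224]
tcp_rot: [0.739, 0.674, 0.0, 0.001]
contact_force: [0.7, -0.6, -0.3]
opening: 0.749
finger_force: 0.0
```

```bash
python3 - <<'E'
from h import *
print(delta(*box(0,-.1,.2)))
E
```

```text
(array([0.1702, 0.0562, 0.024 ]), array([0.001, 0.   , 0.002]), array([ 0.5299, -0.0549,  0.224 ]))
```

Call:
carry_out(deltas=[0.05,0.017,0,0,0,0,0.1,0.034,0,0,0,0,0.15,0.05,0,0,0,0,0.17,0.056,0,0,0,0,0.17,0.056,0,0,0,0])

```text
time: 2.72
eef_pos: [0.6014, 0.1077, 0.2233]
tcp_rot: [0.74, 0.673, -0.0, 0.0]
contact_force: [-0.4, -1.1, -0.4]
opening: 0.749
finger_force: 0.0
```

```bash
python3 - <<'E'
from h import *
s,im,d=snap('wrist','w1.png'); print(s['eef_pos'])
P=cloud('wrist',s,d)
for f in ctrl.find_in('wrist','latch_grip')[:3]:
    u,v=map(int,f['uv']); print(f,P[v,u],ray('wrist',s,f['uv'],.137))
i=im.astype(int); red=(i[...,0]>100)&(i[...,1]<60)&(i[...,2]<60)&(d>0)&(P[...,2]>.13)
Q=P[red]; print(len(Q),Q.mean(0),cv2.minAreaRect(Q[:,:2].astype(np.float32)*1000))
E
```

```text
[0.6014285  0.10770032 0.22333915]
{'uv': [324.2, 232.1], 'score': 0.74} [0.60373547 0.11531431 0.13382517] [0.60392595 0.11628756 0.137     ]
1320 [0.60334156 0.10894372 0.13746164] ((603.5057983398438, 108.62572479248047), (12.269099235534668, 42.913124084472656), 83.96708679199219)
```

View pics/w1.png

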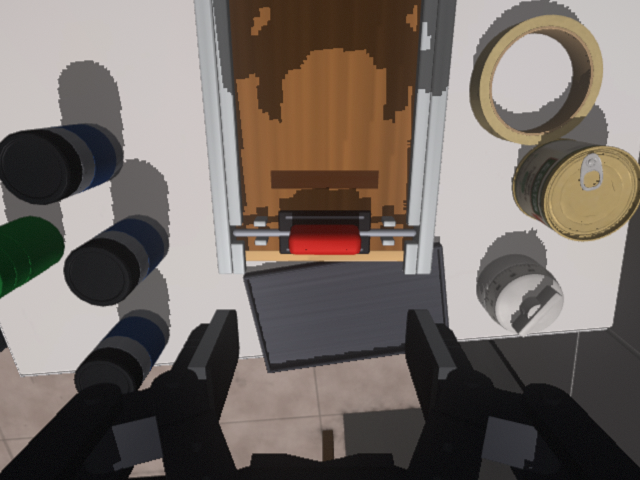

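The wrist view shows the red bar at (325,238). A steel cross rod at row 232 passes through its ends, where x-closing fingers would come down, so I'll check the rod's height first.

```bash
python3 - <<'E'
from h import *
np.set_printoptions(precision=4,suppress=True)
s,im,d=snap('wrist'); P=cloud('wrist',s,d)
for u in (245,255,265,275,280,285,372,385,395,405):
    c=P[222:250,u]; k=np.argmax(c[:,2]); print(u,222+k,(c[k]-[.6033,.1088,0]))
print(delta(.6033,.1088,.14), im[225:245:2,275])
E
```

```text
245 231 [-0.051   0.0044  0.1156]
255 241 [-0.0459 -0.0034  0.1143]
265 232 [-0.0383  0.0024  0.1155]
275 229 [-0.0317  0.0037  0.1152]
280 230 [-0.0286  0.0026  0.1149]
285 236 [-0.0259 -0.0017  0.1149]
372 231 [ 0.0305 -0.0037  0.1153]
385 228 [ 0.039  -0.0024  0.1153]
395 232 [ 0.0454 -0.006   0.1148]
405 247 [ 0.0515 -0.017   0.1147]
(array([0.0034, 0.0019, 0.0835]), array([-0.   ,  0.001, -0.004]), array([0.6011, 0.1057, 0.2235])) [[143  97  59]
 [ 73  71  74]
 [127 126 133]
 [185 185 195]
 [147 139 140]
 [145  98  59]
 [145  97  60]
 [145  98  59]
 [144  97  58]
 [144  98  60]]
```

Call:
carry_out(deltas=[0.003,0.002,0.04,0,0,0,0.003,0.002,0.08,0,0,0,0.003,0.002,0.095,0,0,0,0.003,0.002,0.104,0,0,0,0.003,0.002,0.107,0,0,0])

```text
time: 3.5
eef_pos: [0.6044, 0.1094, 0.1175]
tcp_rot: [0.741, 0.672, 0.001, 0.001]
contact_force: [-0.5, -0.4, 0.0]
opening: 0.752
finger_force: 0.0
```

Call:
carry_out(deltas=[0,0,0,0,0,0,0,0,0,0,0,0,0,0,0,0,0,0,0,0,0,0,0,0], grip=40, grip_force=60)

```text
time: 4.0
eef_pos: [0.6034, 0.1099, 0.117]
tcp_rot: [0.74, 0.672, -0.0, -0.0]
contact_force: [-4.8, -1.0, 2.8]
opening: 0.499
finger_force: 61.6
```

Call:
carry_out(deltas=[0,0,0.003,0,0,0,0,0,0.006,0,0,0,0,0,0.008,0,0,0,0,0,0.008,0,0,0])

```text
time: 4.5
eef_pos: [0.6036, 0.11, 0.1116]
tcp_rot: [0.74, 0.672, -0.001, -0.0]
contact_force: [-10.8, -0.2, 15.0]
opening: 0.493
finger_force: 62.8
```

Call:
carry_out(deltas=[0.01,0,0,0,0,0,0.03,0,0,0,0,0,0.055,0,0,0,0,0,0.08,0,0,0,0,0,0.1,0,0,0,0,0])

```text
time: 5.12
eef_pos: [0.6131, 0.2104, 0.1116]
tcp_rot: [0.74, 0.672, -0.001, -0.0]
contact_force: [-9.7, -3.5, 13.5]
opening: 0.5
finger_force: 62.7
```

Call:
carry_out(deltas=[0.025,-0.001,0,0,0,0,0.05,-0.001,0,0,0,0,0.075,-0.001,0,0,0,0,0.09,-0.001,0,0,0,0,0.098,-0.001,0,0,0,0])

```text
time: 5.75
eef_pos: [0.6222, 0.3054, 0.1116]
tcp_rot: [0.739, 0.673, -0.003, 0.003]
contact_force: [-10.5, -20.8, 15.8]
opening: 0.499
finger_force: 63.0
```

Call:
carry_out(deltas=[0,0,-0.004,0,0,0,0,0,-0.008,0,0,0,0,0,-0.008,0,0,0])

```text
time: 6.12
eef_pos: [0.6221, 0.3051, 0.1169]
tcp_rot: [0.74, 0.672, -0.002, 0.001]
contact_force: [-3.4, -6.3, 2.8]
opening: 0.498
finger_force: 61.6
```

Call:
carry_out(deltas=[0,0,0,0,0,0,0,0,0,0,0,0,0,0,-0.04,0,0,0,0,0,-0.08,0,0,0,0,0,-0.1,0,0,0], grip=75)

```text
time: 6.75
eef_pos: [0.6233, 0.3078, 0.2198]
tcp_rot: [0.74, 0.672, 0.003, 0.001]
contact_force: [-0.3, 0.7, -0.5]
opening: 0.747
finger_force: 0.0
```

```bash
sed -i 's/BC=np.array(\[.611,.209\])/BC=np.array([.612,.2085])/' h.py; cat >> h.py <<'E'
def tins(s=None):
    """lids seen by the wrist camera: components of height-84mm points"""
    s,im,d=snap('wrist'); P=cloud('wrist',s,d); out=[]
    m=((abs(P[...,2]-.084)<.009)&(im.max(2)<75)&(d>0)).astype(np.uint8)
    n,l,st,_=cv2.connectedComponentsWithStats(m)
    for k in range(1,n):
        if st[k,4]<400: continue
        Q=P[l==k]; c,r=cv2.minEnclosingCircle(Q[:,:2].astype(np.float32)*1000); out.append((np.round(np.array(c)/1000,4),round(r,1),np.round(np.median(Q[:,:2],axis=0),4)))
    return out
E
python3 - <<'E'
from h import *
print(delta(.427,.082,.2))
s,im,d=snap('top','top1.png');P=cloud('top',s,d)
v,u=np.mgrid[160:260,180:420]; Q=P[v,u]; i=im[160:260,180:420].astype(int)
E
```

```text
(array([-0.2438, -0.1736,  0.0183]), array([ 0.005, -0.003, -0.002]), array([0.6233, 0.3078, 0.2198]))
```

Call:
carry_out(deltas=[-0.04,-0.03,0,0,0,0,-0.09,-0.065,0,0,0,0,-0.14,-0.1,0,0,0,0,-0.19,-0.135,0,0,0,0,-0.235,-0.168,0,0,0,0], grip=95)

```text
time: 7.42
eef_pos: [0.43, 0.0883, 0.2149]
tcp_rot: [0.74, 0.672, -0.001, -0.0]
contact_force: [0.4, -0.2, -0.4]
opening: 0.952
finger_force: 0.0
```

Call:
carry_out(deltas=[-0.009,-0.006,0,0,0,0,-0.009,-0.006,0.01,0,0,0,-0.009,-0.006,0.018,0,0,0])

```text
time: 7.8
eef_pos: [0.4255, 0.0816, 0.1975]
tcp_rot: [0.74, 0.672, -0.0, -0.0]
contact_force: [0.5, -0.4, -0.0]
opening: 0.951
finger_force: 0.0
```

```bash
python3 - <<'E'
from h import *
for t in tins(): print(t)
print(ctrl.get_state()['qpos'],delta(.427,.082,.045))
E
```

```text
(array([0.5359, 0.148 ]), 60.1, array([0.5363, 0.1545]))
(array([0.4062, 0.164 ]), 25.7, array([0.4063, 0.1647]))
(array([0.5993, 0.0907]), 37.2, array([0.5988, 0.0906]))
(array([0.4282, 0.0804]), 26.0, array([0.4284, 0.0821]))
(array([0.337 , 0.0936]), 23.7, array([0.3472, 0.1067]))
(array([ 0.4077, -0.0159]), 26.0, array([ 0.408 , -0.0131]))
[-4.55115188e-02 -2.40157590e-01  2.17872428e+00  3.02376992e-04
  1.20623196e+00  5.03787443e-02] (array([0.0005, 0.0027, 0.1512]), array([-0.003, -0.   , -0.002]), array([0.4248, 0.0817, 0.1962]))
```

Call:
carry_out(deltas=[0,0.003,0.04,0,0,0,0,0.003,0.09,0,0,0,0,0.003,0.13,0,0,0,0,0.003,0.148,0,0,0])

```text
time: 8.35
eef_pos: [0.4264, 0.0816, 0.0472]
tcp_rot: [0.74, 0.673, -0.002, -0.002]
contact_force: [-0.4, 0.1, 0.4]
opening: 0.948
finger_force: 0.0
```

Call:
carry_out(deltas=[0,0,0,0,0,0,0,0,0,0,0,0,0,0,0,0,0,0,0,0,0,0,0,0], grip=50, grip_force=40)

```text
time: 8.85
eef_pos: [0.4287, 0.0808, 0.0513]
tcp_rot: [0.741, 0.672, 0.001, 0.001]
contact_force: [-0.5, -0.2, -0.1]
opening: 0.595
finger_force: 41.6
```

Call:
carry_out(deltas=[0,0,-0.03,0,0,0,0,0,-0.08,0,0,0,0,0,-0.13,0,0,0,0,0,-0.16,0,0,0,0,0,-0.16,0,0,0])

```text
time: 9.48
eef_pos: [0.4299, 0.0807, 0.214]
tcp_rot: [0.741, 0.672, 0.003, 0.003]
contact_force: [-0.1, 0.2, -0.7]
opening: 0.595
finger_force: 42.0
```

Call:
carry_out(deltas=[0,0,0,0,0,0,0,0,0,0,0,0,0,0,0,0,0,0])

```text
time: 9.85
eef_pos: [0.4274, 0.0808, 0.2091]
tcp_rot: [0.741, 0.672, -0.001, -0.001]
contact_force: [-0.8, -0.3, -0.5]
opening: 0.601
finger_force: 42.0
```

```bash
cat > go.py <<'E'
from h import *
import sys
# slots: TCP targets
s=ctrl.get_state(); print('Fz',s['contact_force'],'open',s['opening'])
for n,t in dict(b1=box(0,.036,.21),b2=box(0,-.022,.21),b3=box(0,-.080,.21),t1=(.560,-.012,.21),t2=(.62,-.007,.21),t3=(.68,-.002,.21)).items(): print(n,delta(*t)[0])
print(s['eef_pos'])
E
python3 go.py
```

```text
Fz [-0.76329802 -0.34753292 -0.46882201] open 0.6013557683628008
b1 [ 0.181   0.1713 -0.0014]
b2 [ 0.123   0.1714 -0.0014]
b3 [ 0.065   0.1716 -0.0014]
t1 [-0.0795  0.141  -0.0013]
t2 [-0.0687  0.2002 -0.0015]
t3 [-0.0579  0.2595 -0.0016]
[0.42735787 0.08075445 0.20908229]
```

Call:
carry_out(deltas=[-0.02,0.035,0,0,0,0,-0.045,0.075,0,0,0,0,-0.065,0.11,0,0,0,0,-0.08,0.136,0,0,0,0,-0.08,0.136,0.03,0,0,0])

```text
time: 10.48
eef_pos: [0.559, -0.0139, 0.1822]
tcp_rot: [0.741, 0.671, 0.002, 0.002]
contact_force: [-0.6, 0.6, -0.8]
opening: 0.599
finger_force: 42.1
```

Call:
carry_out(deltas=[0,0,0.05,0,0,0,0,0,0.09,0,0,0,0,0,0.112,0,0,0,0,0,0.12,0,0,0,0,0,0.122,0,0,0])

```text
time: 11.1
eef_pos: [0.5557, -0.012, 0.0583]
tcp_rot: [0.741, 0.672, -0.0, -0.0]
contact_force: [0.1, -0.6, -0.2]
opening: 0.596
finger_force: 42.1
```

Call:
carry_out(deltas=[0,0,0.002,0,0,0,0,0,0.003,0,0,0,0,0,0.003,0,0,0])

```text
time: 11.48
eef_pos: [0.5561, -0.0121, 0.0562]
tcp_rot: [0.741, 0.672, 0.0, 0.0]
contact_force: [-0.5, -0.4, -0.1]
opening: 0.596
finger_force: 42.1
```

Near the floor (contact expected at about 0.055). I'll release, rise, and go to the next tin at (0.405,0.165).

Call:
carry_out(deltas=[0,0,0.001,0,0,0,0,0,0.001,0,0,0,0,0,0,0,0,0,0,0,-0.03,0,0,0,0,0,-0.08,0,0,0], grip=80)

```text
time: 12.1
eef_pos: [0.554, -0.0118, 0.1342]
tcp_rot: [0.741, 0.672, -0.002, -0.002]
contact_force: [1.0, -0.5, 1.1]
opening: 0.798
finger_force: 0.0
```

Call:
carry_out(deltas=[0,0,-0.05,0,0,0,0.03,-0.04,-0.065,0,0,0,0.065,-0.08,-0.065,0,0,0,0.105,-0.115,-0.065,0,0,0,0.14,-0.145,-0.065,0,0,0], grip=95)

```text
time: 12.72
eef_pos: [0.4236, 0.1425, 0.2008]
tcp_rot: [0.741, 0.672, 0.0, 0.0]
contact_force: [0.3, 1.1, 0.3]
opening: 0.952
finger_force: 0.0
```

```bash
cat > nx.py <<'E'
from h import *
import sys
x,y=map(float,sys.argv[1:3])
for t in tins(): print(t)
print(delta(x,y,.2), delta(x,y,.048))
E
python3 nx.py .405 .165
```

```text
(array([0.5387, 0.1784]), 90.5, array([0.54  , 0.1932]))
(array([0.406, 0.164]), 25.9, array([0.4064, 0.1654]))
(array([0.6029, 0.0898]), 44.0, array([0.6013, 0.0904]))
(array([0.3346, 0.0948]), 24.0, array([0.3427, 0.1097]))
(array([0.5672, 0.0006]), 19.1, array([0.5664, 0.009 ]))
(array([ 0.4075, -0.0156]), 26.0, array([ 0.4078, -0.0123]))
(array([ 0.0178, -0.0175,  0.0004]), array([-0.003, -0.003, -0.   ]), array([0.4208, 0.1457, 0.2003])) (array([ 0.0173, -0.0171,  0.1524]), array([-0.003, -0.003, -0.   ]), array([0.4208, 0.1457, 0.2003]))
```

Call:
carry_out(deltas=[0.017,-0.017,0.02,0,0,0,0.017,-0.017,0.06,0,0,0,0.017,-0.017,0.11,0,0,0,0.017,-0.017,0.15,0,0,0,0.017,-0.017,0.152,0,0,0])

```text
time: 13.4
eef_pos: [0.4069, 0.1594, 0.0458]
tcp_rot: [0.741, 0.672, -0.003, -0.002]
contact_force: [0.5, -0.3, -0.5]
opening: 0.95
finger_force: 0.0
```

Call:
carry_out(deltas=[0,0,0,0,0,0,0,0,0,0,0,0,0,0,0,0,0,0,0,0,0,0,0,0], grip=50)

```text
time: 13.9
eef_pos: [0.4107, 0.1602, 0.0506]
tcp_rot: [0.74, 0.672, 0.001, 0.001]
contact_force: [-3.7, -0.2, 6.9]
opening: 0.601
finger_force: 41.3
```

Call:
carry_out(deltas=[0,0,-0.03,0,0,0,0,0,-0.08,0,0,0,0,0,-0.13,0,0,0,0,0,-0.16,0,0,0,0,0,-0.16,0,0,0])

```text
time: 14.52
eef_pos: [0.4115, 0.1601, 0.2117]
tcp_rot: [0.741, 0.672, 0.003, 0.002]
contact_force: [0.3, -0.1, -4.2]
opening: 0.597
finger_force: 43.8
```

Call:
carry_out(deltas=[0,0,0,0,0,0,0,0,0,0,0,0,0,0,0,0,0,0])

```text
time: 14.9
eef_pos: [0.4089, 0.1598, 0.2069]
tcp_rot: [0.741, 0.672, -0.001, -0.001]
contact_force: [-0.5, 0.8, -3.1]
opening: 0.597
finger_force: 43.8
```

```bash
python3 go.py
```

```text
Fz [-0.45491297  0.84884077 -3.10014831] open 0.5973154910409101
b1 [ 0.1042  0.1973 -0.0038]
b2 [ 0.0462  0.1975 -0.0037]
b3 [-0.0118  0.1977 -0.0037]
t1 [-0.1563  0.167  -0.0035]
t2 [-0.1455  0.2263 -0.0037]
t3 [-0.1347  0.2855 -0.0039]
[0.40887541 0.15976121 0.2068858 ]
```

Call:
carry_out(deltas=[0.025,0.05,0,0,0,0,0.05,0.1,0,0,0,0,0.075,0.15,0,0,0,0,0.095,0.19,0,0,0,0,0.099,0.1975,0,0,0,0])

```text
time: 15.52
eef_pos: [0.6175, 0.2398, 0.2064]
tcp_rot: [0.741, 0.672, -0.001, -0.001]
contact_force: [0.1, 0.7, -3.5]
opening: 0.597
finger_force: 43.9
```

Call:
carry_out(deltas=[0,0,0,0,0,0,0,0,0,0,0,0,0,0,0.03,0,0,0])

```text
time: 15.9
eef_pos: [0.6172, 0.2396, 0.1825]
tcp_rot: [0.741, 0.672, 0.003, 0.002]
contact_force: [0.5, 0.2, -3.2]
opening: 0.597
finger_force: 44.1
```

```bash
python3 - <<'E'
from h import *
s,im,d=snap('wrist','w2.png'); print(delta(*box(0,.0315,.058)))
E
```

```text
(array([0.0015, 0.0019, 0.117 ]), array([-0.004,  0.001, -0.003]), array([0.6134, 0.2386, 0.175 ]))
```

View pics/w2.png

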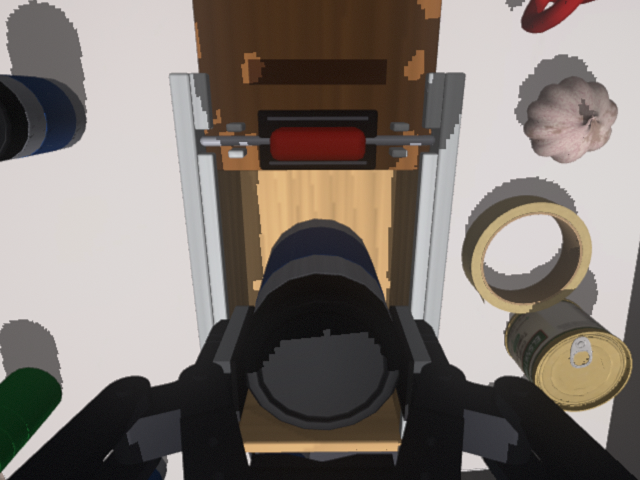

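The cover is fully open with the latch up, at (318,142). The tin hangs centred between the rails over the open floor.

Call:
carry_out(deltas=[0.001,0.001,0.04,0,0,0,0.001,0.001,0.08,0,0,0,0.001,0.001,0.105,0,0,0,0.001,0.001,0.115,0,0,0,0.001,0.001,0.118,0,0,0])

```text
time: 16.58
eef_pos: [0.6148, 0.2396, 0.0672]
tcp_rot: [0.741, 0.672, -0.004, -0.001]
contact_force: [-24.7, -7.7, 30.5]
opening: 0.595
finger_force: 61.5
```

Call:
carry_out(deltas=[0,0,0,0,0,0,0,0,0.001,0,0,0])

```text
time: 16.82
eef_pos: [0.6149, 0.2396, 0.0672]
tcp_rot: [0.741, 0.672, -0.003, -0.001]
contact_force: [-23.3, -7.5, 28.4]
opening: 0.6
finger_force: 60.9
```

The gripper's linkage is touching the +x rail, because the tin is gripped too low. I'll lift out, set the tin on the table and regrasp higher.

Call:
carry_out(deltas=[0,-0.002,-0.03,0,0,0,0,-0.002,-0.08,0,0,0,0,-0.002,-0.14,0,0,0,-0.015,-0.05,-0.14,0,0,0,-0.04,-0.1,-0.14,0,0,0])

```text
time: 17.45
eef_pos: [0.5125, 0.2099, 0.202]
tcp_rot: [0.74, 0.672, 0.001, 0.001]
contact_force: [-0.6, 0.8, -3.2]
opening: 0.597
finger_force: 48.5
```

Call:
carry_out(deltas=[-0.02,-0.04,0,0,0,0,-0.025,-0.06,0.02,0,0,0,-0.025,-0.06,0.06,0,0,0,-0.025,-0.06,0.1,0,0,0,-0.025,-0.06,0.135,0,0,0])

```text
time: 18.08
eef_pos: [0.4506, 0.1908, 0.0644]
tcp_rot: [0.741, 0.672, 0.0, 0.0]
contact_force: [0.2, -0.7, -3.3]
opening: 0.6
finger_force: 48.6
```

```bash
python3 -c "
from h import *
print(delta(.45,.19,.052),ctrl.get_state()['contact_force'])"
```

```text
(array([-0.0009, -0.0005,  0.0124]), array([ 0.001, -0.   , -0.003]), array([0.4506, 0.1908, 0.0644])) [ 0.15428856 -0.72839052 -3.2728177 ]
```

Call:
carry_out(deltas=[0,0,0.006,0,0,0,0,0,0.009,0,0,0,0,0,0.01,0,0,0])

```text
time: 18.45
eef_pos: [0.4527, 0.1913, 0.0564]
tcp_rot: [0.741, 0.672, 0.002, 0.001]
contact_force: [-0.3, -0.7, -3.3]
opening: 0.602
finger_force: 48.3
```

Call:
carry_out(deltas=[0,0,0.002,0,0,0,0,0,0.002,0,0,0])

```text
time: 18.7
eef_pos: [0.4517, 0.1911, 0.0531]
tcp_rot: [0.741, 0.672, 0.0, 0.0]
contact_force: [-0.5, -0.0, -3.9]
opening: 0.596
finger_force: 48.3
```

Call:
carry_out(deltas=[0,0,0.002,0,0,0,0,0,0.002,0,0,0])

```text
time: 18.95
eef_pos: [0.4517, 0.1911, 0.0508]
tcp_rot: [0.741, 0.672, 0.0, 0.0]
contact_force: [-0.4, -0.0, -1.6]
opening: 0.594
finger_force: 48.5
```

Call:
carry_out(deltas=[0,0,0,0,0,0,0,0,0,0,0,0,0.004,0,-0.012,0,0,0,0.004,0,-0.015,0,0,0], grip=80)

```text
time: 19.45
eef_pos: [0.4529, 0.1955, 0.0672]
tcp_rot: [0.74, 0.672, 0.001, 0.001]
contact_force: [0.3, -1.3, 1.3]
opening: 0.805
finger_force: 0.0
```

Call:
carry_out(deltas=[0,0,0,0,0,0,0,0,0,0,0,0,0,0,0,0,0,0,0,0,0,0,0,0], grip=50)

```text
time: 19.95
eef_pos: [0.452, 0.1953, 0.0666]
tcp_rot: [0.741, 0.672, 0.0, -0.0]
contact_force: [-3.6, -0.2, 5.5]
opening: 0.591
finger_force: 40.6
```

Call:
carry_out(deltas=[0,0,-0.03,0,0,0,0,0,-0.08,0,0,0,0,0,-0.12,0,0,0,0,0,-0.14,0,0,0,0,0,-0.14,0,0,0])

```text
time: 20.58
eef_pos: [0.4521, 0.1951, 0.2063]
tcp_rot: [0.741, 0.672, 0.001, 0.001]
contact_force: [0.0, -0.2, -4.8]
opening: 0.592
finger_force: 44.0
```

```bash
python3 go.py
```

```text
Fz [ 0.0143967  -0.17497847 -4.79540837] open 0.5917898474530076
b1 [ 0.0649  0.1577 -0.0033]
b2 [ 0.0069  0.1579 -0.0034]
b3 [-0.0511  0.158  -0.0034]
t1 [-0.1956  0.1274 -0.0036]
t2 [-0.1849  0.1866 -0.0034]
t3 [-0.1741  0.2459 -0.0033]
[0.45214145 0.19506656 0.20629526]
```

Call:
carry_out(deltas=[0.02,0.045,0,0,0,0,0.04,0.09,0,0,0,0,0.055,0.13,0,0,0,0,0.065,0.156,0,0,0,0,0.065,0.156,0.02,0,0,0])

```text
time: 21.2
eef_pos: [0.6147, 0.2446, 0.1837]
tcp_rot: [0.741, 0.672, 0.0, 0.0]
contact_force: [-0.9, 0.1, -4.1]
opening: 0.589
finger_force: 44.0
```

Call:
carry_out(deltas=[0,0,0.03,0,0,0,0,0,0.07,0,0,0,0,0,0.095,0,0,0,0,0,0.105,0,0,0,0,0,0.107,0,0,0])

```text
time: 21.82
eef_pos: [0.6118, 0.2443, 0.0767]
tcp_rot: [0.741, 0.672, -0.001, -0.001]
contact_force: [-0.7, 0.3, -2.8]
opening: 0.592
finger_force: 44.0
```

Call:
carry_out(deltas=[0,0,0.003,0,0,0,0,0,0.004,0,0,0,0,0,0.004,0,0,0])

```text
time: 22.2
eef_pos: [0.6137, 0.2447, 0.0754]
tcp_rot: [0.741, 0.672, 0.001, 0.0]
contact_force: [0.9, 0.6, -3.6]
opening: 0.588
finger_force: 44.0
```

Call:
carry_out(deltas=[0,0,0.002,0,0,0,0,0,0.003,0,0,0,0,0,0.003,0,0,0])

```text
time: 22.58
eef_pos: [0.6137, 0.2448, 0.0727]
tcp_rot: [0.741, 0.672, 0.0, 0.0]
contact_force: [-2.3, 0.5, 1.6]
opening: 0.587
finger_force: 44.5
```

Call:
carry_out(deltas=[0,0,0,0,0,0,0,0,0,0,0,0,0,0,-0.03,0,0,0,0,0,-0.08,0,0,0,0,0,-0.13,0,0,0], grip=70)

```text
time: 23.2
eef_pos: [0.6132, 0.2445, 0.2026]
tcp_rot: [0.741, 0.672, -0.0, -0.0]
contact_force: [0.2, 0.4, 0.5]
opening: 0.699
finger_force: 0.0
```

Call:
carry_out(deltas=[0.015,-0.05,0,0,0,0,0.035,-0.1,0,0,0,0,0.05,-0.145,0,0,0,0,0.065,-0.185,0,0,0,0,0.068,-0.198,0,0,0,0], grip=95)

```text
time: 23.82
eef_pos: [0.4211, 0.3323, 0.2017]
tcp_rot: [0.74, 0.673, 0.0, 0.0]
contact_force: [1.0, 0.2, 0.1]
opening: 0.951
finger_force: 0.0
```

```bash
python3 nx.py .422 .3325
```

```text
(array([0.4229, 0.3315]), 26.0, array([0.4233, 0.3333]))
(array([0.5569, 0.2789]), 64.0, array([0.5494, 0.2915]))
(array([0.3239, 0.298 ]), 25.0, array([0.3355, 0.3151]))
(array([0.6127, 0.2446]), 26.7, array([0.6092, 0.2488]))
(array([0.0003, 0.0012, 0.0017]), array([-0.   , -0.   , -0.001]), array([0.4208, 0.3323, 0.2017])) (array([0.0003, 0.0013, 0.1537]), array([-0.   , -0.   , -0.001]), array([0.4208, 0.3323, 0.2017]))
```

Call:
carry_out(deltas=[0,0.002,0.04,0,0,0,0,0.002,0.09,0,0,0,0,0.002,0.125,0,0,0,0,0.002,0.136,0,0,0])

```text
time: 24.38
eef_pos: [0.4244, 0.3299, 0.063]
tcp_rot: [0.741, 0.672, -0.002, -0.0]
contact_force: [-0.5, -0.3, 0.2]
opening: 0.951
finger_force: 0.0
```

Call:
carry_out(deltas=[0,0,0,0,0,0,0,0,0,0,0,0,0,0,0,0,0,0,0,0,0,0,0,0], grip=50)

```text
time: 24.88
eef_pos: [0.4262, 0.3319, 0.0675]
tcp_rot: [0.74, 0.672, 0.002, 0.001]
contact_force: [-1.4, 0.2, 5.3]
opening: 0.589
finger_force: 42.3
```

Call:
carry_out(deltas=[0,0,-0.03,0,0,0,0,0,-0.08,0,0,0,0,0,-0.12,0,0,0,0,0,-0.14,0,0,0,0,0,-0.14,0,0,0])

```text
time: 25.5
eef_pos: [0.4254, 0.3316, 0.2068]
tcp_rot: [0.741, 0.672, 0.002, 0.0]
contact_force: [-0.1, -0.2, -4.4]
opening: 0.59
finger_force: 43.4
```

Call:
carry_out(deltas=[0,0,0,0,0,0,0,0,0,0,0,0,0,0,0,0,0,0])

```text
time: 25.88
eef_pos: [0.4243, 0.331, 0.2042]
tcp_rot: [0.741, 0.672, -0.001, -0.0]
contact_force: [-0.2, 0.9, -3.1]
opening: 0.592
finger_force: 43.4
```

```bash
python3 go.py
```

```text
Fz [-0.15098635  0.94380037 -3.12509116] open 0.5921897082778608
b1 [-0.0677  0.1986 -0.0061]
b2 [-0.1257  0.1987 -0.0061]
b3 [-0.1837  0.1989 -0.006 ]
t1 [-0.3282  0.1683 -0.0057]
t2 [-0.3174  0.2275 -0.0059]
t3 [-0.3066  0.2867 -0.006 ]
[0.42429094 0.33095604 0.20417794]
```

Call:
carry_out(deltas=[-0.03,0.047,0,0,0,0,-0.06,0.095,0,0,0,0,-0.09,0.14,0,0,0,0,-0.115,0.18,0,0,0,0,-0.127,0.197,0,0,0,0])

```text
time: 26.5
eef_pos: [0.6102, 0.1838, 0.2047]
tcp_rot: [0.741, 0.671, -0.0, -0.0]
contact_force: [-0.5, 1.2, -3.4]
opening: 0.585
finger_force: 43.6
```

Call:
carry_out(deltas=[0,0,0.03,0,0,0,0,0,0.08,0,0,0,0,0,0.11,0,0,0,0,0,0.124,0,0,0,0,0,0.126,0,0,0])

```text
time: 27.12
eef_pos: [0.608, 0.1861, 0.0788]
tcp_rot: [0.74, 0.672, -0.001, -0.001]
contact_force: [0.1, 0.6, -3.0]
opening: 0.591
finger_force: 43.5
```

Call:
carry_out(deltas=[0,0,0.003,0,0,0,0,0,0.004,0,0,0,0,0,0.004,0,0,0])

```text
time: 27.5
eef_pos: [0.6092, 0.1858, 0.0766]
tcp_rot: [0.741, 0.672, 0.001, 0.0]
contact_force: [-0.6, 0.3, -3.7]
opening: 0.592
finger_force: 43.5
```

Call:
carry_out(deltas=[0,0,0.002,0,0,0,0,0,0.003,0,0,0,0,0,0.003,0,0,0])

```text
time: 27.88
eef_pos: [0.609, 0.1859, 0.0737]
tcp_rot: [0.741, 0.672, 0.0, 0.0]
contact_force: [-1.8, 0.3, 3.2]
opening: 0.591
finger_force: 44.1
```

Call:
carry_out(deltas=[0,0,0.001,0,0,0,0,0,0.001,0,0,0])

```text
time: 28.12
eef_pos: [0.6091, 0.186, 0.0736]
tcp_rot: [0.741, 0.672, 0.0, 0.0]
contact_force: [-4.3, -0.0, 7.3]
opening: 0.592
finger_force: 44.6
```

Call:
carry_out(deltas=[0,0,0,0,0,0,0,0,0,0,0,0,0,0,-0.03,0,0,0,0,0,-0.08,0,0,0,0,0,-0.13,0,0,0], grip=70)

```text
time: 28.75
eef_pos: [0.6084, 0.1856, 0.2022]
tcp_rot: [0.741, 0.672, -0.0, -0.0]
contact_force: [0.9, 0.3, 0.5]
opening: 0.699
finger_force: 0.0
```

Call:
carry_out(deltas=[-0.045,-0.03,0,0,0,0,-0.095,-0.063,0,0,0,0,-0.145,-0.095,0,0,0,0,-0.19,-0.125,0,0,0,0,-0.21,-0.14,0,0,0,0], grip=95)

```text
time: 29.38
eef_pos: [0.4475, -0.0113, 0.2013]
tcp_rot: [0.741, 0.671, -0.0, 0.0]
contact_force: [0.4, 0.5, -0.1]
opening: 0.953
finger_force: 0.0
```

```bash
python3 nx.py .407 -.0145; python3 -c "
from h import *
s,im,d=snap('top','top2.png');P=cloud('top',s,d);print(s['qpos'])
for f in ctrl.find_in('top','tin_1_mid')[:6]:
    u,v=map(int,f['uv']); print(f,P[v,u])
"
```

```text
(array([0.5341, 0.1018]), 16.6, array([0.5314, 0.1012]))
(array([0.3341, 0.0883]), 24.8, array([0.3517, 0.0928]))
(array([ 0.5556, -0.0127]), 26.2, array([ 0.5537, -0.0107]))
(array([ 0.4074, -0.0166]), 26.0, array([ 0.4083, -0.0148]))
(array([-0.0062, -0.0391,  0.0012]), array([-0.001,  0.002, -0.005]), array([ 0.4465, -0.0122,  0.2012])) (array([-0.006 , -0.039 ,  0.1532]), array([-0.001,  0.002, -0.005]), array([ 0.4465, -0.0122,  0.2012]))
[-2.54011347e-01 -2.09678822e-01  2.14459347e+00 -1.98066956e-03
  1.20730164e+00 -1.53929083e-01]
{'uv': [327.9, 211.4], 'score': 0.62} [0.60933865 0.24565086 0.08545783]
```

View pics/top2.png

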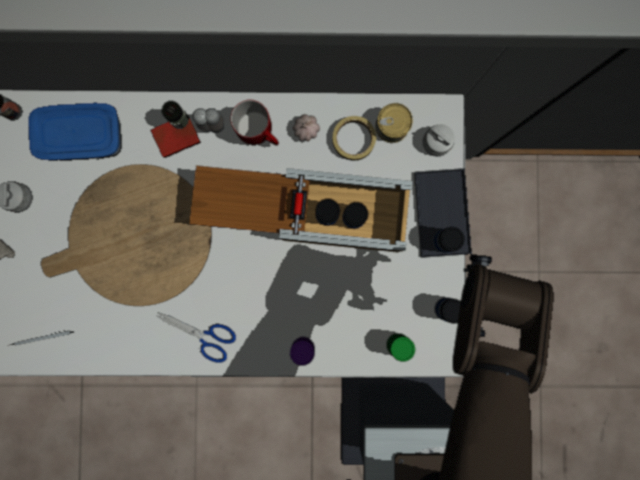

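The box holds two tins, at (327,211) and (355,214), and the tray holds one at (450,238). The last tin stands undisturbed at (450,309), so I'll try to reach it.

Call:
carry_out(deltas=[-0.004,-0.02,0,0,0,0,-0.006,-0.039,0,0,0,0,-0.006,-0.039,0.04,0,0,0,-0.006,-0.039,0.08,0,0,0,-0.006,-0.039,0.08,0,0,0])

```text
time: 30.15
eef_pos: [0.4076, -0.0105, 0.1187]
tcp_rot: [0.74, 0.672, -0.002, -0.003]
contact_force: [0.1, -0.1, -1.1]
opening: 0.952
finger_force: 0.0
```

```bash
python3 -c "
from h import *
print(delta(.4075,-.0155,.066),ctrl.get_state()['qpos'])"
```

```text
(array([-0.005 ,  0.0007,  0.0527]), array([-0.007, -0.002, -0.002]), array([ 0.4076, -0.0105,  0.1187])) [-2.76056062e-01 -1.97593458e-01  2.29734377e+00  3.11328300e-04
  1.04925916e+00 -1.80342666e-01]
```

Reachable. I'll correct the y position and descend.

Call:
carry_out(deltas=[-0.002,0,0.02,0,0,0,-0.002,0,0.04,0,0,0,-0.002,0,0.053,0,0,0,-0.002,0,0.053,0,0,0])

```text
time: 30.65
eef_pos: [0.4096, -0.0137, 0.0687]
tcp_rot: [0.74, 0.672, -0.0, -0.0]
contact_force: [0.0, 0.7, 0.8]
opening: 0.948
finger_force: 0.0
```

Call:
carry_out(deltas=[0,0,0,0,0,0,0,0,0,0,0,0,0,0,0,0,0,0,0,0,0,0,0,0], grip=50)

```text
time: 31.15
eef_pos: [0.4102, -0.0142, 0.0699]
tcp_rot: [0.741, 0.672, 0.0, 0.001]
contact_force: [-1.2, -0.2, 5.6]
opening: 0.587
finger_force: 41.1
```

Call:
carry_out(deltas=[0,0,-0.03,0,0,0,0,0,-0.08,0,0,0,0,0,-0.12,0,0,0,0,0,-0.14,0,0,0,0,0,-0.14,0,0,0])

```text
time: 31.78
eef_pos: [0.4104, -0.0142, 0.2104]
tcp_rot: [0.741, 0.672, 0.001, 0.002]
contact_force: [0.5, 0.1, -2.1]
opening: 0.592
finger_force: 41.9
```

Call:
carry_out(deltas=[0,0,0,0,0,0,0,0,0,0,0,0,0,0,0,0,0,0])

```text
time: 32.15
eef_pos: [0.4088, -0.0137, 0.2074]
tcp_rot: [0.741, 0.672, -0.001, -0.001]
contact_force: [-0.0, 0.7, -0.3]
opening: 0.583
finger_force: 41.9
```

```bash
python3 go.py
```

```text
Fz [-0.02204559  0.69784428 -0.26040949] open 0.5828120262630005
b1 [ 0.2769  0.1806 -0.0028]
b2 [ 0.2189  0.1808 -0.0029]
b3 [ 0.1609  0.1809 -0.0029]
t1 [ 0.0164  0.1503 -0.0029]
t2 [ 0.0272  0.2096 -0.003 ]
t3 [ 0.0379  0.2688 -0.0031]
[ 0.40879746 -0.01372817  0.20742128]
```

Call:
carry_out(deltas=[0.007,0.05,0,0,0,0,0.015,0.105,0,0,0,0,0.024,0.16,0,0,0,0,0.032,0.215,0,0,0,0,0.037,0.254,0,0,0,0])

```text
time: 32.78
eef_pos: [0.6676, -0.0015, 0.2071]
tcp_rot: [0.74, 0.672, -0.0, -0.001]
contact_force: [0.2, -0.4, -0.4]
opening: 0.587
finger_force: 42.0
```

Call:
carry_out(deltas=[0,0,0.03,0,0,0,0,0,0.08,0,0,0,0,0,0.11,0,0,0,0,0,0.126,0,0,0,0,0,0.129,0,0,0])

```text
time: 33.4
eef_pos: [0.6652, -0.0016, 0.0782]
tcp_rot: [0.741, 0.672, -0.001, -0.001]
contact_force: [-0.0, 0.0, -0.4]
opening: 0.586
finger_force: 42.1
```

Call:
carry_out(deltas=[0,0,0,0,0,0,0,0,0.002,0,0,0,0,0,0.003,0,0,0,0,0,0.003,0,0,0])

```text
time: 33.9
eef_pos: [0.6659, -0.0017, 0.077]
tcp_rot: [0.741, 0.672, 0.0, 0.0]
contact_force: [0.2, 1.1, -0.6]
opening: 0.588
finger_force: 42.1
```

Call:
carry_out(deltas=[0,0,0.002,0,0,0,0,0,0.003,0,0,0,0,0,0.003,0,0,0])

```text
time: 34.28
eef_pos: [0.6658, -0.0017, 0.0741]
tcp_rot: [0.741, 0.672, -0.0, 0.0]
contact_force: [-2.0, -0.2, 2.9]
opening: 0.585
finger_force: 42.3
```

Call:
carry_out(deltas=[0,0,0,0,0,0,0,0,0,0,0,0,0,0,-0.03,0,0,0,0,0,-0.08,0,0,0,0,0,-0.13,0,0,0], grip=75)

```text
time: 34.9
eef_pos: [0.6654, -0.0016, 0.2042]
tcp_rot: [0.741, 0.672, -0.0, -0.0]
contact_force: [0.3, -1.0, 0.4]
opening: 0.747
finger_force: 0.0
```

```bash
python3 -c "
from h import *
for t in tins(): print(t)
print(delta(.6222,.3051,.22))"
```

```text
(array([0.5431, 0.1221]), 26.5, array([0.5433, 0.1225]))
(array([ 0.663 , -0.0044]), 26.1, array([ 0.6632, -0.0021]))
(array([ 0.5568, -0.013 ]), 26.0, array([ 0.5586, -0.0106]))
(array([ 0.9003, -0.1739]), 50.3, array([ 0.9002, -0.1897]))
(array([ 0.3012, -0.0766, -0.0073]), array([ 0.013,  0.001, -0.003]), array([ 0.6694, -0.0021,  0.214 ]))
```

Call:
carry_out(deltas=[0.06,-0.015,-0.01,0,0,0,0.12,-0.03,-0.01,0,0,0,0.18,-0.045,-0.01,0,0,0,0.24,-0.06,-0.01,0,0,0,0.295,-0.072,-0.01,0,0,0])

```text
time: 35.58
eef_pos: [0.622, 0.3011, 0.2133]
tcp_rot: [0.74, 0.672, 0.0, 0.0]
contact_force: [1.1, 0.4, 0.5]
opening: 0.75
finger_force: 0.0
```

Call:
carry_out(deltas=[0.006,-0.001,0,0,0,0,0.006,-0.001,0,0,0,0])

```text
time: 35.83
eef_pos: [0.6221, 0.305, 0.213]
tcp_rot: [0.74, 0.672, -0.0, 0.0]
contact_force: [-0.0, -0.6, 0.2]
opening: 0.753
finger_force: 0.0
```

```bash
python3 -c "
from h import *
s,im,d=snap('wrist'); P=cloud('wrist',s,d)
i=im.astype(int); red=(i[...,0]>70)&(i[...,1]<50)&(i[...,2]<50)&(d>0)&(P[...,2]>.13)&(abs(P[...,1]-.305)<.03)
Q=P[red]; print(len(Q),Q.mean(0),cv2.minAreaRect(Q[:,:2].astype(np.float32)*1000))
c=Q[:,:2].mean(0);print(delta(*c,.117))
s,im,d=snap('top','top3.png')
cv2.imwrite('pics/top3c.png',cv2.resize(im[150:330,260:480,::-1],None,fx=3,fy=3))
"
```

```text
1589 [0.62191526 0.30439766 0.13726536] ((622.0009155273438, 303.6192626953125), (13.218629837036133, 43.610595703125), 84.90747833251953)
(array([ 0.0003, -0.0005,  0.0961]), array([-0.   ,  0.001, -0.003]), array([0.6224, 0.3041, 0.2131]))
```

View pics/top3c.png

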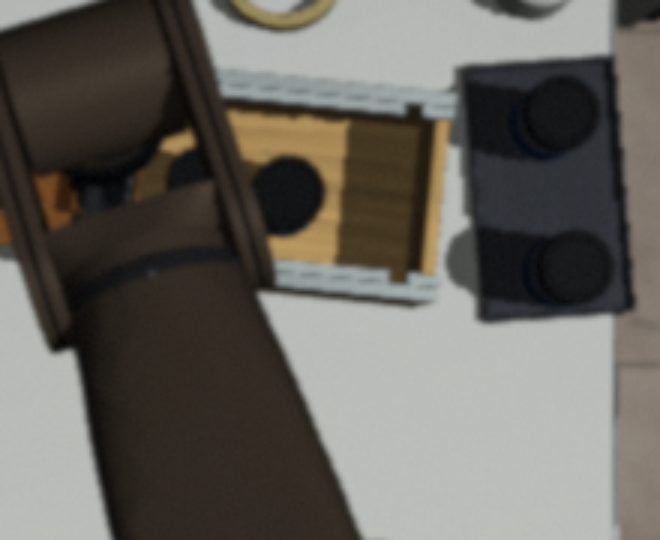

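Both empties stand on the tray, at (560,115) and (575,265) in the crop. Two tins are in the box and no tins are left on the table. Now I'll close the cover.

Call:
carry_out(deltas=[0,0,0.04,0,0,0,0,0,0.075,0,0,0,0,0,0.09,0,0,0,0,0,0.096,0,0,0,0,0,0.096,0,0,0])

```text
time: 36.55
eef_pos: [0.623, 0.3047, 0.1186]
tcp_rot: [0.741, 0.672, 0.001, 0.0]
contact_force: [-0.4, 0.2, -0.1]
opening: 0.751
finger_force: 0.0
```

Call:
carry_out(deltas=[0,0,0,0,0,0,0,0,0,0,0,0,0,0,0,0,0,0,0,0,0,0,0,0], grip=40, grip_force=60)

```text
time: 37.05
eef_pos: [0.6221, 0.3053, 0.1183]
tcp_rot: [0.74, 0.672, 0.0, -0.0]
contact_force: [-3.5, 0.3, 3.1]
opening: 0.499
finger_force: 61.6
```

Call:
carry_out(deltas=[0,0,0.003,0,0,0,0,0,0.006,0,0,0,0,0,0.008,0,0,0,0,0,0.008,0,0,0])

```text
time: 37.55
eef_pos: [0.6223, 0.3054, 0.1132]
tcp_rot: [0.74, 0.672, -0.0, -0.0]
contact_force: [-10.2, -0.9, 15.5]
opening: 0.494
finger_force: 62.9
```

Call:
carry_out(deltas=[-0.01,0,0,0,0,0,-0.03,0,0,0,0,0,-0.055,0,0,0,0,0,-0.08,0,0,0,0,0,-0.1,0,0,0,0,0])

```text
time: 38.17
eef_pos: [0.6128, 0.2067, 0.1132]
tcp_rot: [0.741, 0.672, 0.002, -0.001]
contact_force: [-8.7, 4.0, 14.9]
opening: 0.493
finger_force: 62.9
```

Call:
carry_out(deltas=[-0.025,0,0,0,0,0,-0.05,0,0,0,0,0,-0.075,0,0,0,0,0,-0.09,0,0,0,0,0,-0.098,0,0,0,0,0])

```text
time: 38.8
eef_pos: [0.6035, 0.1098, 0.1131]
tcp_rot: [0.741, 0.671, 0.002, -0.002]
contact_force: [-8.6, 19.5, 15.4]
opening: 0.494
finger_force: 63.0
```

Call:
carry_out(deltas=[0,0,-0.004,0,0,0,0,0,-0.008,0,0,0,0,0,-0.008,0,0,0])

```text
time: 39.17
eef_pos: [0.6034, 0.1101, 0.118]
tcp_rot: [0.741, 0.672, 0.002, -0.001]
contact_force: [-2.3, 7.1, 3.5]
opening: 0.499
finger_force: 61.6
```

The cover hit its end stop and the latch rose with the tool. I'll release, retreat and check.

Call:
carry_out(deltas=[0,0,0,0,0,0,0,0,0,0,0,0,0,0,-0.04,0,0,0,0,0,-0.08,0,0,0,0,0,-0.1,0,0,0], grip=75)

```text
time: 39.8
eef_pos: [0.6044, 0.1074, 0.22]
tcp_rot: [0.741, 0.672, 0.001, 0.002]
contact_force: [0.5, -0.5, 1.1]
opening: 0.751
finger_force: 0.0
```

```bash
python3 -c "
from h import *
s,im,d=snap('wrist'); P=cloud('wrist',s,d)
i=im.astype(int); red=(i[...,0]>90)&(i[...,1]<60)&(i[...,2]<60)&(d>0)&(P[...,2]>.12)
Q=P[red]; print(len(Q),Q.mean(0),np.median(Q[:,2]))"
```

```text
1350 [0.60341531 0.10896382 0.13750345] 0.13755803673778172
```

Call:
carry_out(deltas=[-0.06,-0.02,-0.02,0,0,0,-0.12,-0.04,-0.02,0,0,0,-0.18,-0.06,-0.02,0,0,0,-0.24,-0.07,-0.02,0,0,0,-0.28,-0.07,-0.02,0,0,0])

```text
time: 40.48
eef_pos: [0.5045, -0.1661, 0.2359]
tcp_rot: [0.741, 0.671, -0.001, -0.001]
contact_force: [0.4, -0.3, -0.4]
opening: 0.754
finger_force: 0.0
```

```bash
python3 -c "
from h import *
snap('top','top4.png')"
```

```text
(no output)
```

View pics/top4.png

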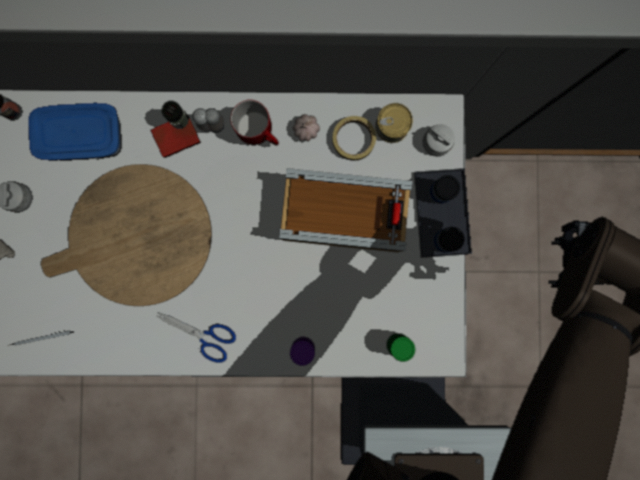

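The cover is shut and the latch, at (397,213), is back at its original position and height. Both empties stand on the tray at (445,186) and (451,238). The timer and the scissors haven't moved.

```bash
python3 -c "
from plant import ctrl
print(ctrl.sign_off())"
```

```text
the job is handed in; nothing more can be done
None
```

The job is done and handed in: two full tins are in the box with the cover shut and its latch up, and two empty tins are on the tray. The timer and scissors were not touched; on the way, the gripper pressed one rail at about 30 N on the upward axis.

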